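# Load the sample cassette and latch the reader's tray

## Task

Gently set the sample cassette (the white block with the upright grip fin) fully down into the pocket of the bench reader's open tray, then press the tray in by the pad on its front until the push-push latch catches, never pushing on the reader or its tray with more than 22 N. Let go and check that the tray stays in by itself; if it springs out again, the latch had not caught, so press again. Keep the cassette level throughout and leave the other things on the bench where they are.

Things in the scene. Friction and masses are not known exactly. Their poses are not given: they have to be found in the camera images.
- cassette: sample cassette, white plastic, loose, about 140 g: a flat block 50 mm (x) x 90 mm (y) x 18 mm high; on the middle of its top an upright grip fin 42 mm long (x), 12 mm thick (y), from 18 to 44 mm above the underside: grip it across its thickness. Same either way round. Origin: centre of its underside, z up. Starts flat on the bench
- reader: bench-top reader, a low cream box fixed to the bench, 190 mm deep (x), 200 mm wide (y), 82 mm high; the tray stands out of a slot in its front, 128 mm wide, 3 to 68 mm high. Origin: under the middle of its front face, at bench height; x points inwards (the way the tray is pressed), z up
- tray_pocket (a point): centre of the tray pocket's floor, 18 mm above the bench, axes as the reader's, moves with the tray; with the tray out it is 61 mm in front of the reader's face. Pocket 54 (x) x 94 mm (y): 2 mm clear all round the cassette, whose x goes along the reader's x (either way); walls 8 mm high with bevels above, 4 mm wide. A seated cassette has its origin here
- tray_front (a point): middle of the flat outer face of the push pad on the tray's front, 30 mm above the bench; the pad is 50 mm wide, 12 to 48 mm above the bench, 29 mm proud of the 122 mm wide front panel. Push here along the reader's +x. With the tray out it is 131 mm in front of the reader's face. A press ends at a stiff stop (8 N per mm): at 12 to 16 N along x it is reached, and the catch passed
- tray (a joint): how far the tray is pressed in (m): 0 = out, as at the start. A damped spring pushes it out: 3.6 N at 0, 6 N more per 0.1 m. Latched, it rests somewhere from 0.053 to 0.083 (the latch is set differently on each unit, unmeasured); to catch, it must be pressed 8 mm deeper than that and let go. Pressed less, it slides out to 0. Pressing a latched tray to its stop releases it; then press anew
- tube_rack: bystander: white block rack 60 x 90 x 32 mm (tubes' tops to 40 mm), no fin, loose; leave alone. Origin: centre of its underside
- vial: bystander: glass vial, 26 mm across, 50 mm tall, standing loose on the bench; leave alone. Origin: centre of its underside
- wash_bottle: bystander: white bottle, 64 mm across, 150 mm tall, loose; leave alone. Origin: centre of its underside
- reagent: bystander: glass bottle with cap, 70 mm across, 130 mm tall, loose; leave alone. Origin: centre of its underside
- reagent2: bystander: glass bottle with cap, 60 mm across, 110 mm tall, loose; leave alone. Origin: centre of its underside
- beaker: bystander: empty beaker, 60 mm across, 70 mm tall, loose; leave alone. Origin: centre of its underside
- carton: bystander: cardboard carton 100 x 120 x 60 mm, loose; leave alone. Origin: centre of its underside
Things that resemble listed ones, but are neither listed nor needed, are in the scene too. Leave any blue or purple look-alike of the cassette alone.

How it is judged:
On the way, in this order (a step that is already met when the one before it is completed fails the run):
1. the cassette lies fully down in the pocket of the tray, the tray still out, and is let go (x of cassette in the frame of tray_pocket between -0.005 and 0.005 m and y of cassette in the frame of tray_pocket between -0.005 and 0.005 m and z of cassette in the frame of tray_pocket below 0.003 m and angle between the z axis of cassette and the z axis of reader, either way round below 0.06 rad and value of joint tray below 0.02 m and contact force between the fingers and cassette below 0.3 N), for 0.2 s.
2. the tray is pressed in (value of joint tray above 0.048 m), for 0.1 s.
At the end, for the whole second after the job is handed in: the tray stays in by its latch alone (joint between 0.048 and 0.087, at rest, untouched), with the cassette still fully down in its pocket (origin within 5 mm of the pocket's centre each way, raised less than 3 mm, level within 0.06 rad) (x of cassette in the frame of tray_pocket between -0.005 and 0.005 m and y of cassette in the frame of tray_pocket between -0.005 and 0.005 m and z of cassette in the frame of tray_pocket below 0.003 m and angle between the z axis of cassette and the z axis of reader, either way round below 0.06 rad and value of joint tray between 0.048 and 0.087 m and velocity of joint tray between -0.005 and 0.005 m/s and contact force between each of the arm, the fingers and reader below 0.3 N).
It fails at once if the robot's fingers or arm push on the reader or its tray with more than 22 N (contact force between any of the fingers, the arm and reader above 22 N).
It fails at once if the cassette is pressed on the reader or its tray with more than 50 N (contact force between cassette and reader above 50 N).
It fails at once if the cassette is tipped by more than 0.45 rad (angle between cassette's own z axis and vertical above 0.45 rad).
It fails at once if another thing on the bench is moved by more than 30 mm (distance of any of tube_rack, vial, wash_bottle, reagent, reagent2, beaker, carton from where it was at the start of the episode above 0.03 m).
It also fails if it takes over 67 s, if anything falls off the work surface, if the arm or the gripper's body presses on something with over 40 N, if the wrist force passes 120 N, or if a joint passes its speed limit or range.

## Robot

A 7-joint arm with a two-finger parallel gripper is mounted at the origin on the work surface. World frame = base frame: x ahead of the robot, y to its left, z up, the work surface at z = 0. Lengths are in m, angles in rad, forces in N, time in s.
With the tool pointing down it reaches from about 0.4 to 0.9 m from the base axis. Payload 5.5 kg.
Tool frame: the origin (TCP) lies on the centre line of the jaws, within the pads' length; the fingertips stand 22 mm ahead of it and the grasp point (between the pads) lies 3 mm ahead of it (r.tips_ahead is the distance from the TCP to the fingertips, in m); z points along the fingers, y is the line along which they close (so a half turn about z gives the same grasp; the last joint's range is limited). The gripper opens to 92 mm and grips with 3 to 60 N. Pads are 19 mm wide; open, the fingers measure 130 mm over their backs; the gripper's body (75 mm by 190 mm) begins 47 mm behind the grasp point.
Start: joints at [1.47, 0.501, -0.427, 1.55, 0.221, 1.138, -0.21], TCP at [0.231, -0.607, 0.249] pointing down, gripper open.
Joint ranges: [-2.88, 2.88], [-0.31, 2.03], [-1.54, 1.56], [0.2, 2.42], [-1.41, 4.55], [0.19, 2.02], [-2.57, 2.57]. Speed limits (rad/s): [2.57, 2.57, 3.14, 3.14, 3.14, 3.14, 3.14].

## Interface

Orientations are given as a 3x3 rotation matrix whose columns are the frame's x, y, z axes.
In Python, from plant import r gives the robot as it stands. The module is installed in compiled form; this text tells all that it offers. Calls block until the motion is done:
- r.move_ptp(position, orientation): joint-space move of the TCP to a pose.
- r.move_linear(position, feed=0.15, rot=None, f_stop=None): straight line of the TCP; rot=None keeps the orientation; feed is the mean speed in m/s. With f_stop (N) it stops when the force on the tool has changed by that much, and returns True; else False.
- r.move_joints(angles): joint-space move.
- r.gripper_to(opening, strength=None): finger opening in m; strength is the grip in N (None keeps the last); returns when the fingers have stopped.
- r.sleep(seconds).
- r.inverse_kinematics(position, orientation): joint angles nearest the present ones, or None.
- r.snapshot(name): name is "scene" or "side" or "wrist"; returns a dict with "pixels" (384x512x3 uint8, blue, green, red), "fov_y" (degrees; the focal length in pixels is half the picture's height over the tangent of half this angle, whatever the lens; pixels are square), "cx", "cy" (the principal point, pixels), "dist" ([k1, k2, p1, p2, k3] as OpenCV has them; the pictures are not rectified), "T" (4x4, takes a point from camera to world coordinates). Camera axes: x right, y up, looking along -z (the intrinsics and any distortion apply to the point x, -y, -z); pixel columns grow to the right and rows downward; lengths in m; the calibration is good to about 2 mm. A picture is of the moment at which its call begins. There is no depth.
A pose or a line that the arm cannot do raises r.PlanningError and nothing moves.
- r.sign_off(): hands the job in; it is judged then, once.
Readings, each from a call of its own:
- r.current_clock(): time.
- r.current_q(): joint angles.
- r.current_qd(): joint speeds.
- r.current_effort(): joint torques, N m.
- r.current_position(): TCP position.
- r.current_tool_rot(): TCP orientation.
- r.current_force(): force on the tool from outside, world axes, zero at the start.
- r.current_moment(): the same for the moment, N m.
- r.current_grip_width(): finger opening in m.
- r.current_grasp_force(): force on a finger pad.
Only numpy, scipy, OpenCV 4.12 (cv2) and the standard library are available. Lean on these libraries where they do the work, as an engineer would, in place of code of your own. Each camera call takes 0.05 s, during which the arm holds its last target. There are 200 camera calls.

## Working session

There is one attempt and no reset: what is moved stays moved. The work goes in short steps, each a Python script; the robot and the scene stay as the last script left them, time stands still between calls to the robot, and variables do not carry over. Pictures are saved under pics/ and viewed, at most 11 in all, crops included, and the job is handed in when it is done.

```bash
mkdir -p pics; cat > h.py <<'E'
import numpy as np, cv2
from plant import r
def snap(name,f=None):
    s=r.snapshot(name); s['pixels']=np.ascontiguousarray(s['pixels'])
    if f: cv2.imwrite('pics/'+f,s['pixels'])
    return s
def K(s):
    f=s['pixels'].shape[0]/2/np.tan(np.radians(s['fov_y'])/2)
    return np.array([[f,0,s['cx']],[0,f,s['cy']],[0,0,1.]])
def rays(s,px):
    p=cv2.undistortPoints(np.array(px,float).reshape(-1,1,2),K(s),np.array(s['dist'],float)).reshape(-1,2)
    d=np.c_[p[:,0],-p[:,1],-np.ones(len(p))]
    T=np.array(s['T']); return T[:3,3],d@T[:3,:3].T
def onplane(s,px,z):
    o,d=rays(s,px); return o+d*((z-o[2])/d[:,2])[:,None]
def proj(s,P):
    T=np.array(s['T']); c=(np.atleast_2d(P)-T[:3,3])@T[:3,:3]
    return cv2.projectPoints(c*[1,-1,-1],np.zeros(3),np.zeros(3),K(s),np.array(s['dist'],float))[0].reshape(-1,2)
E
python3 - <<'E'
from h import *
a=snap('scene','a.png');b=snap('side','b.png')
for s in (a,b): print(s['fov_y'],s['dist'],np.round(s['T'],3).tolist())
E
```

```text
43.76443640557555 [-0.01051782  0.          0.          0.          0.        ] [[-0.889, -0.289, 0.354, 1.055], [0.457, -0.545, 0.703, 1.134], [-0.01, 0.787, 0.617, 1.041], [0.0, 0.0, 0.0, 1.0]]
51.305600936385396 [-0.11792833  0.          0.          0.          0.        ] [[-0.742, 0.367, -0.561, -0.136], [-0.67, -0.391, 0.631, 0.668], [0.013, 0.844, 0.536, 0.637], [0.0, 0.0, 0.0, 1.0]]
```

View pics/a.png

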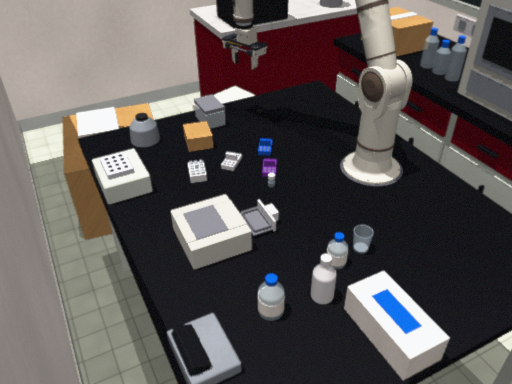

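View pics/b.png

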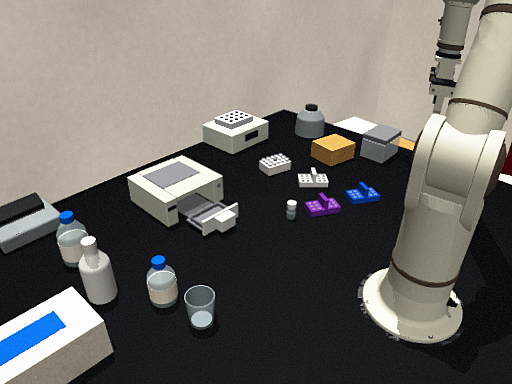

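Scene view: three white or cassette-like candidates. The white block at (231,160), side (313,178), has an upright fin, so it fits the cassette. The block at (197,171), side (275,164), has no fin and many tubes, so it is the rack. The blue (265,147) and purple (269,167) blocks are look-alikes. The reader is at (210,230), its tray at (262,217). I'll confirm in a crop.

```bash
python3 - <<'E'
from h import *
a=cv2.imread('pics/a.png');b=cv2.imread('pics/b.png')
c1=cv2.resize(b[145:225,250:390],None,fx=5,fy=5,interpolation=cv2.INTER_CUBIC)[:, :700]
cv2.imwrite('pics/c.png',c1)
c2=cv2.resize(b[150:240,120:250],None,fx=6,fy=6,interpolation=cv2.INTER_CUBIC)
cv2.imwrite('pics/d.png',c2)
s=snap('scene')
print(onplane(s,[[231,160],[262,217],[197,171],[269,167],[271,180]],0.02).round(3))
E
```

```text
[[ 0.462 -0.263  0.02 ]
 [ 0.511  0.086  0.02 ]
 [ 0.603 -0.256  0.02 ]
 [ 0.356 -0.154  0.02 ]
 [ 0.388 -0.079  0.02 ]]
```

View pics/c.png

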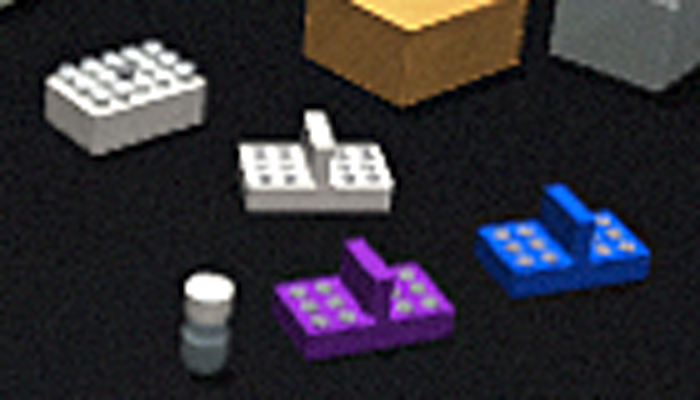

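View pics/d.png

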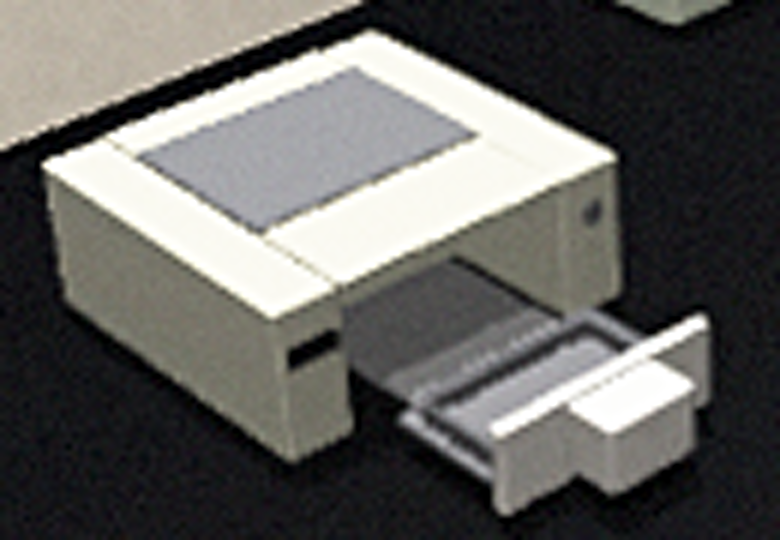

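The crop confirms it: the white finned block at side (313,178) is the cassette. The rack has no fin, and the other finned blocks are purple and blue. Reader top corners in the side view, from the crop: front (166,203) and (222.5,176), back (127.5,177.5) and (182.5,155). Pad top is near (225,215).

```bash
python3 - <<'E'
from h import *
b=snap('side')
c=onplane(b,[[165.8,203],[222.5,176.3],[127.5,177.5],[182.5,155]],0.082)[:,:2]
print(c.round(3)); d1=c[1]-c[0]; d2=c[3]-c[2]
for d in (d1,d2,c[2]-c[0],c[3]-c[1]): print(np.linalg.norm(d).round(3),np.arctan2(d[1],d[0]).round(3))
print('casc', onplane(b,[[298,173.5],[326,173.5],[328,182],[299,182.3]],0.018).round(3))
ctr=c.mean(0); x=(c[2]-c[0]+c[3]-c[1]); x/=np.linalg.norm(x); fr=(c[0]+c[1])/2
print('x',x,'front',fr,'pocket',fr-.061*x)
t=r.current_clock()
R=r.current_tool_rot(); print(R.round(2))
r.move_ptp([0.46,-0.26,0.30],R); s=snap('wrist','w1.png'); print(s['T'].round(3), s['fov_y'],s['dist'],r.current_clock()-t)
E
```

```text
[[ 0.592  0.186]
 [ 0.586 -0.009]
 [ 0.778  0.18 ]
 [ 0.775 -0.018]]
0.195 -1.6
0.198 -1.587
0.186 -0.033
0.189 -0.048
casc [[ 0.507 -0.267  0.018]
 [ 0.441 -0.329  0.018]
 [ 0.406 -0.287  0.018]
 [ 0.471 -0.223  0.018]]
x [ 0.99918844 -0.04027975] front [0.58902391 0.08828009] pocket [0.52807341 0.09073716]
[[ 0.93  0.36 -0.  ]
 [ 0.36 -0.93  0.  ]
 [ 0.   -0.   -1.  ]]
[[ 0.354  0.901  0.251  0.526]
 [-0.935  0.341  0.095 -0.236]
 [ 0.    -0.268  0.963  0.436]
 [ 0.     0.     0.     1.   ]] 68.1258961132211 [-0.06628272  0.          0.          0.          0.        ] 1.6
```

View pics/w1.png

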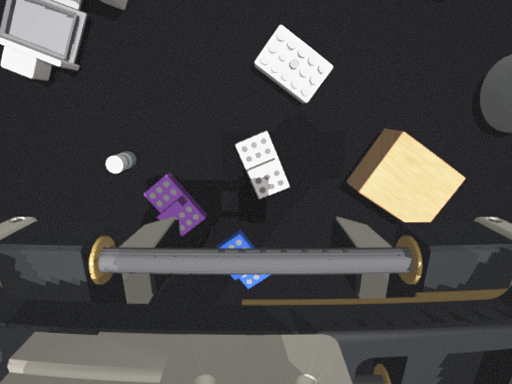

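Wrist view: cassette at (262,165) with its fin line across the middle. Rack at (294,64), purple at (175,205), vial at (120,162). I'll measure the cassette here by contour and go on to view the tray.

```bash
cat >> h.py <<'E'
def rot(th):
    c,s=np.cos(th),np.sin(th); return np.array([[c,s,0],[s,-c,0],[0,0,-1.]])
def rect(s,seed,z,lo,hi=255):
    g=s['pixels'].min(2); m=cv2.inRange(g,lo,hi)
    n,l,st,_=cv2.connectedComponentsWithStats(m)
    u,v=seed; w=l[v-6:v+7,u-6:u+7]; k=np.bincount(w[w>0]).argmax()
    c=max(cv2.findContours((l==k).astype(np.uint8),cv2.RETR_EXTERNAL,cv2.CHAIN_APPROX_NONE)[0],key=cv2.contourArea)
    P=onplane(s,c.reshape(-1,2),z)[:,:2]
    return cv2.minAreaRect((P*1000).astype(np.float32)),st[k]
E
python3 - <<'E'
from h import *
s=snap('wrist')
for lo in (120,150,180,200): print(lo,rect(s,(262,165),0.018,lo))
r.move_ptp([0.45,0.09,0.30],rot(-.04)); s=snap('wrist','w2.png'); print(s['T'].round(3),r.current_clock())
E
```

```text
120 (((455.1366271972656, -275.1161193847656), (93.08036804199219, 52.00075149536133), 43.843040466308594), array([ 235,  131,   55,   68, 2050], dtype=int32))
150 (((454.8152770996094, -274.9832763671875), (92.13545227050781, 51.5156364440918), 43.669525146484375), array([ 235,  131,   55,   67, 1918], dtype=int32))
180 (((455.2020568847656, -275.0979309082031), (91.4629135131836, 50.835792541503906), 43.862083435058594), array([ 236,  131,   53,   64, 1661], dtype=int32))
200 (((454.8656005859375, -275.162109375), (90.77993774414062, 50.70870590209961), 43.68986129760742), array([ 236,  131,   53,   64, 1476], dtype=int32))
[[-0.041  0.963  0.267  0.521]
 [-0.999 -0.04  -0.009  0.086]
 [ 0.002 -0.267  0.964  0.437]
 [ 0.     0.     0.     1.   ]] 3.2167
```

View pics/w2.png

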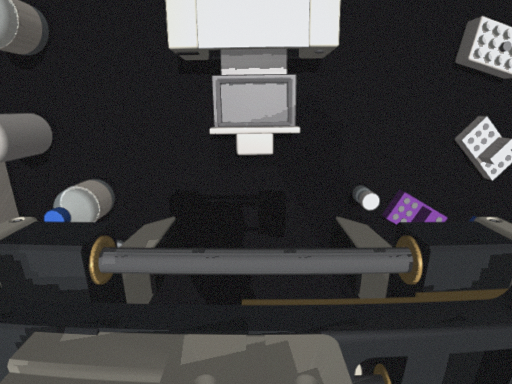

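Wrist view 2: tray frame around (254,102), pad top at (254,143), reader front top edge about row 49 from column 168 to 339. Beaker and reagent2 are at (85,205), vial at (368,198). An enlarged crop will give the edges.

```bash
python3 - <<'E'
from h import *
s=snap('wrist'); p=s['pixels']
cv2.imwrite('pics/w2c.png',cv2.resize(p[30:165,160:350],None,fx=4,fy=4,interpolation=cv2.INTER_CUBIC))
f=np.array([.589,.0883]);x=np.array([.9992,-.040]);y=np.array([.04,.9992])
def W(a,b,z): return np.r_[f+a*x+b*y,z]
print(proj(s,[W(0,.1,.082),W(0,-.1,.082),W(-.131,.025,.048),W(-.131,-.025,.048),W(-.061-.027,.047,.018),W(-.061+.027,-.047,.018)]).round(1))
b=p[:,:,:]; 
sc=snap('scene'); print('reag2 cap / beaker rim', onplane(sc,[[339,238]],.11).round(3), onplane(sc,[[363,230]],.07).round(3),'vial',onplane(s,[[370,201]],.05).round(3))
E
```

```text
[[164.2  52.4]
 [335.7  51.9]
 [232.7 158.3]
 [269.  158.2]
 [218.5 125.5]
 [284.3  86.3]]
reag2 cap / beaker rim [[0.409 0.36  0.11 ]] [[0.298 0.331 0.07 ]] vial [[ 0.389 -0.076  0.05 ]]
```

View pics/w2c.png

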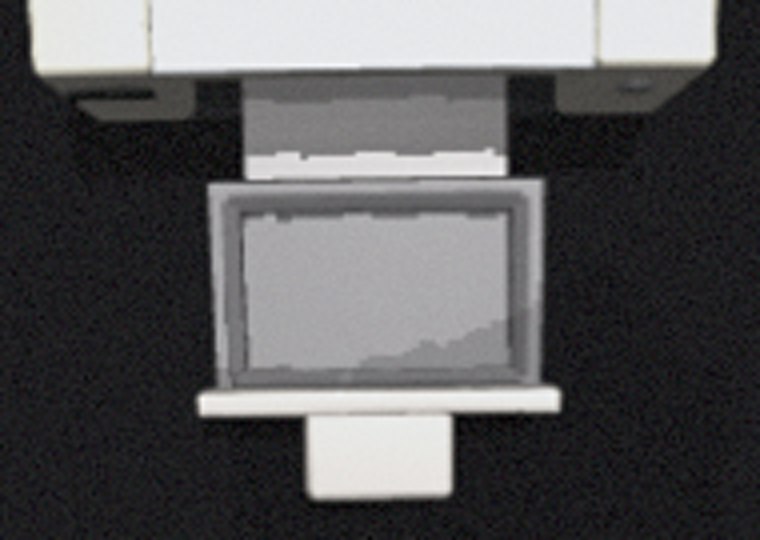

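```bash
python3 - <<'E'
from h import *
s=snap('wrist')
C=lambda L: np.array(L)/4+[160-.375,30-.375]
top=onplane(s,C([[35,74],[717,67]]),.082)[:,:2]
pad=onplane(s,C([[307,497],[452,495]]),.048)[:,:2]
fl=onplane(s,C([[243,212],[507,212],[507,370],[243,370]]),.018)[:,:2]
x=np.array([-(top[1]-top[0])[1],(top[1]-top[0])[0]]);x/=np.linalg.norm(x)
print(top,pad,fl,sep='\n'); print('x',x,np.arctan2(x[1],x[0]))
print('front',top.mean(0),'pocket by top',top.mean(0)-.061*x,'by pad',pad.mean(0)+.07*x,'by floor',fl.mean(0))
print('pad ang',np.arctan2(*(pad[1]-pad[0])[::-1])+np.pi/2,'fl',[np.arctan2(*(fl[j]-fl[i])[::-1])+np.pi/2 for i,j in((0,1),(3,2))], [np.arctan2(*(fl[i]-fl[j])[::-1]) for i,j in((0,3),(1,2))])
E
```

```text
[[ 0.59723872  0.18298427]
 [ 0.5908383  -0.01502459]]
[[0.46491244 0.11337364]
 [0.46350479 0.06358082]]
[[0.5617518  0.13212569]
 [0.55786906 0.03990746]
 [0.50353404 0.04083592]
 [0.50754245 0.13590688]]
x [ 0.99947799 -0.03230702] -0.03231264697395984
front [0.59403851 0.08397984] pocket by top [0.53307035 0.08595057] by pad [0.53417208 0.08621574] by floor [0.53267434 0.08719399]
pad ang -0.028262744257782524 fl [np.float64(-0.04207891238542372), np.float64(-0.04213730929854287)] [np.float64(-0.06963881973972803), np.float64(-0.017086174836975325)]
```

```bash
python3 - <<'E'
from h import *
th=np.radians(43.75-90); c=[.455,-.275]
r.gripper_to(.04)
r.move_ptp([*c,.20],rot(th)); r.move_linear([*c,.09],.15)
print(r.move_linear([*c,.043],.05,f_stop=4),r.current_position().round(4))
print(r.gripper_to(.005,25),r.current_grip_width(),r.current_grasp_force(),r.current_position().round(4))
r.move_linear([*c,.15],.1)
print(r.current_grip_width(),r.current_force().round(2))
p=[.5333,.0863]
r.move_ptp([*p,.17],rot(-.036)); print(r.current_position().round(4),r.current_force().round(2),r.current_moment().round(2),r.current_clock())
snap('side','e.png')
b=cv2.imread('pics/e.png'); cv2.imwrite('pics/e.png',cv2.resize(b[100:250,130:330],None,fx=4,fy=4))
E
```

```text
False [ 0.4553 -0.2751  0.0433]
False 0.011546786620246104 25.000221133232117 [ 0.4552 -0.275   0.0431]
0.011653566503300012 [-0.08  0.36 -0.92]
[0.5335 0.0841 0.1695] [ 0.47 -0.99 -0.85] [0.1  0.06 0.04] 10.8833
```

View pics/e.png

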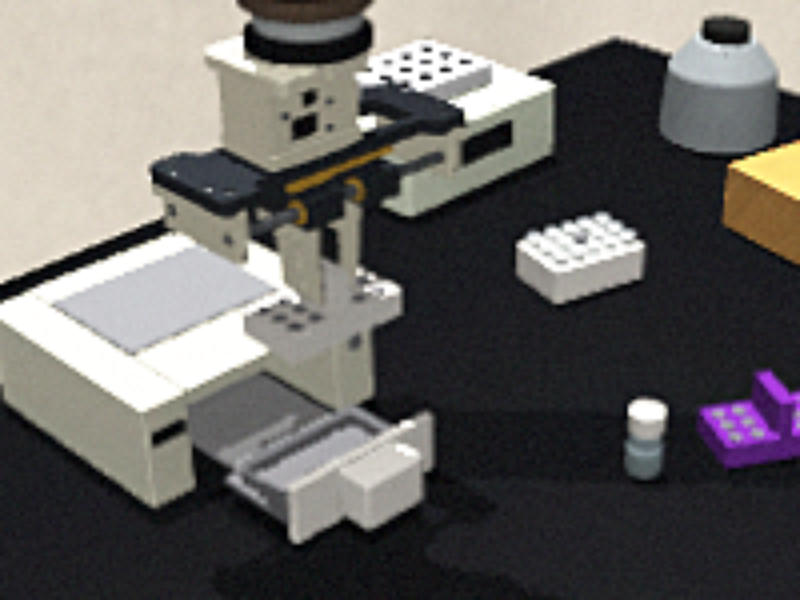

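The cassette is held level above the tray, at about (325,310) in the crop. Lowering with a force stop.

```bash
python3 - <<'E'
from h import *
p=[.5333,.0863]
r.sleep(.4); print(r.current_position().round(4))
r.move_linear([*p,.085],.1); r.sleep(.3); f0=r.current_force(); print(r.current_position().round(4),f0.round(2))
print(r.move_linear([*p,.0605],.02,f_stop=4),r.current_position().round(4),(r.current_force()-f0).round(2),r.current_clock())
E
```

```text
[0.5334 0.0859 0.17  ]
[0.5337 0.0862 0.0855] [ 0.76 -0.63 -1.33]
True [0.5332 0.0863 0.0611] [-0.79  0.22  6.92] 13.7583
```

Contact came at TCP z 0.0611, which is pocket floor plus grasp height, so it is seated. Release and check.

```bash
python3 - <<'E'
from h import *
p=[.5333,.0863]
r.gripper_to(.04); r.sleep(.3); print(r.current_position().round(4))
r.move_linear([*p,.17],.1); r.move_ptp([.45,.09,.30],rot(-.036)); r.sleep(.2)
s=snap('wrist'); 
print(rect(s,(254,95),.036,150), r.current_clock())
q=s['pixels']; cv2.imwrite('pics/g.png',cv2.resize(q[30:165,160:350],None,fx=4,fy=4,interpolation=cv2.INTER_CUBIC))
E
```

```text
[0.5321 0.0859 0.0601]
(((532.7957763671875, 85.35708618164062), (91.02086639404297, 49.80116653442383), 87.89826202392578), array([ 222,   82,   69,   39, 2580], dtype=int32)) 16.9
```

View pics/g.png

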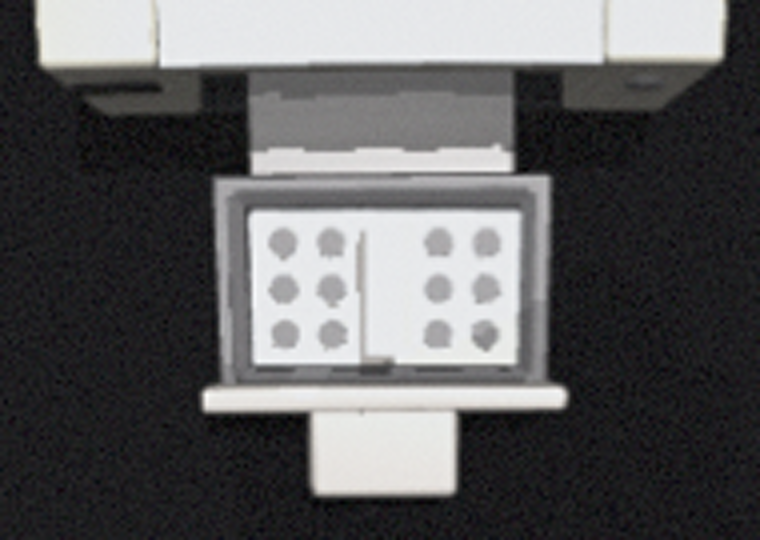

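Seated: the cassette is square in the pocket, top measured 91.0 x 49.8 mm at z = 0.036, centre (0.5328, 0.0854). That is about 1 mm from the pocket's centre. Now the press.

```bash
cat > press.py <<'E'
from h import *
x=np.array([.99935,-.036,0]); P=np.array([.4638,.0883,.040]); half=.0095
A=P-x*(half+.005)
r.gripper_to(0.0,10)
r.move_ptp(A-x*.01+[0,0,.1],rot(-.036)); r.move_linear(A-x*.01,.12); r.move_linear(A,.05); r.sleep(.3)
f0=r.current_force(); p0=r.current_position(); print('start',p0.round(4),f0.round(2))
hit=r.move_linear(A+x*.108,.016,f_stop=12.5)
f=(r.current_force()-f0); d=(r.current_position()-P)@x+half
print(hit,'depth',d.round(4),'f',f.round(2),r.current_clock())
r.sleep(.3); print('held',(r.current_force()-f0).round(2))
E
python3 press.py
```

```text
start [0.4491 0.0888 0.04  ] [-0.69  1.06  0.56]
True depth 0.0651 f [-5.97 -0.94  3.45] 24.1667
held [-6.96 -1.03  4.73]
```

```bash
python3 - <<'E'
from h import *
x=np.array([.99935,-.036,0]); P=np.array([.4638,.0883,.040]); half=.0095; f0=np.array([-.69,1.06,.56])
for k in range(12):
    p=r.current_position(); hit=r.move_linear(p*[1,1,0]+[0,0,.04]+x*.003,.01,f_stop=6)
    f=r.current_force()-f0; d=(r.current_position()-P)@x+half
    print(hit,d.round(4),f.round(2),r.current_clock())
    if f@x<-12.3: break
E
```

```text
True 0.0614 [-6.21 -0.56  3.63] 24.6917
True 0.0586 [-5.76 -1.17  4.39] 24.9917
True 0.0561 [-2.19 -1.61  1.09] 25.2833
True 0.0558 [-1.03 -0.64  0.28] 25.8
True 0.0557 [ 0.24 -0.54 -0.03] 26.3167
True 0.0557 [-0.12 -0.79 -0.56] 26.7917
True 0.0556 [ 0.71 -0.98 -0.79] 27.2667
True 0.0555 [ 0.48 -0.34 -0.33] 27.7417
False 0.0565 [-4.88  0.08 -2.38] 28.3083
False 0.057 [-4.91  0.05 -1.8 ] 28.5583
False 0.0572 [-6.24 -1.18 -1.85] 28.8083
False 0.0574 [-6.87 -0.58 -1.31] 29.0583
```

Force fell to zero near 0.056 while I was in place, so the tray may have latched. Back off and look.

```bash
python3 - <<'E'
from h import *
x=np.array([.99935,-.036,0])
p=r.current_position(); r.move_linear(p-x*.03,.1); r.sleep(.3)
for n in range(2):
    s=snap('side',f'i{n}.png'); r.sleep(.4)
# pad top front edge: bright region near prediction for candidate depths
P=np.array([.4638,.0883,0])
for d in (0,.055,.065): print(d,proj(s,[P+x*d+[0,.025,.048],P+x*d+[0,-.025,.048]]).round(1).tolist())
a,b=cv2.imread('pics/i0.png'),cv2.imread('pics/i1.png'); print(np.abs(a.astype(int)-b).max())
cv2.imwrite('pics/i.png',cv2.resize(b[130:250,120:280],None,fx=5,fy=5,interpolation=cv2.INTER_CUBIC)); print(r.current_position(),r.current_clock())
E
```

```text
0 [[221.8, 221.9], [235.7, 213.7]]
0.055 [[207.6, 213.1], [221.4, 205.3]]
0.065 [[205.1, 211.6], [218.9, 203.9]]
134
[0.48164206 0.08564349 0.03911036] 30.7333
```

View pics/i.png

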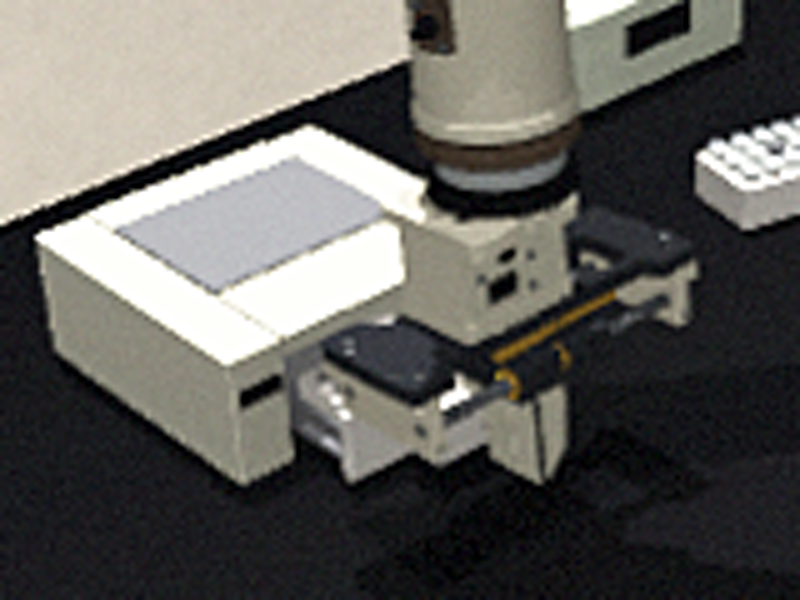

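The gripper hides the pad. Move clear and compare two frames.

```bash
cat > chk.py <<'E'
from h import *
import sys
x=np.array([.99935,-.036,0])
p=r.current_position(); f=r.current_force()
A=np.array([.42,.0895,.04]); 
if p[2]<.1: r.move_linear(A,.12)
r.move_linear(A+[0,0,.26],.2); r.sleep(.2)
s=snap('wrist'); P=np.array([.4638,.0883,0])
# pad: brightest front edge along centre line
g=cv2.GaussianBlur(s['pixels'].min(2),(3,3),0)
ds=np.arange(-.03,.12,.0005)
for y in (-.012,.012):
    uv=proj(s,[P+x*d+[0,y,.048] for d in ds]); v=cv2.remap(g,uv[:,0].astype(np.float32),uv[:,1].astype(np.float32),1).ravel()
    print('joint',ds[np.argmax(v>110)].round(4))
print(r.current_clock()); q=s['pixels']
cv2.imwrite('pics/%s.png'%sys.argv[1],cv2.resize(q[0:190,140:370],None,fx=3,fy=3,interpolation=cv2.INTER_CUBIC))
E
python3 chk.py j
```

```text
joint 0.0545
joint 0.055
33.1
```

View pics/j.png

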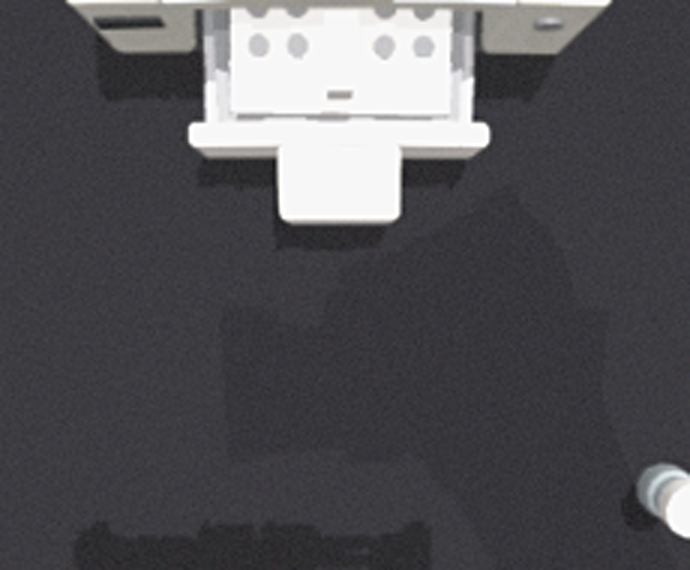

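The tray is held in at about 0.055 m by itself, with the cassette seated in its pocket, top seen at crop (340,60). One more reading to be sure it doesn't creep, then hand in.

```bash
sed -i 's/^r.move_linear(A+\[0,0,.26\],.2); /r.sleep(1.5); /' chk.py; python3 chk.py k && python3 -c "
from plant import r
print(r.sign_off())"
```

```text
joint 0.0545
joint 0.0555
34.85
the job is handed in; nothing more can be done
None
```

The job is handed in: the cassette is seated in the pocket, and the tray stayed in untouched at about 0.055 m for several seconds; the highest push I read was about 8 N, sampled between moves rather than continuously.

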